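Find the loose cap bolt on the cylinder head and hold its cap open

TASK

Draw the yellow latch bar on the cylinder head fully to the left so that the bearing caps are free, then tap the three brass bolts lightly from above with the fingers, in order left, middle, right as seen from the robot: the loose one sinks and stays down, the tight ones do not give. Then lift the cap with the loose bolt (the red fin is its handle) to about 45 degrees open and finish while still holding it there, the other two caps shut and the bar still drawn. Leave the bottle, wrench and socket where they are.

Things in the scene. Friction and masses are not known exactly. Their poses are not given: they have to be found in the camera images.
- head: fixed aluminium cylinder head 175 x 280 x 60 mm on timber blocks 40 mm high; origin under its middle at bench height. Its y axis (to the robot's left, but for the yaw) runs along the row of caps, x points away from the robot, z up; the casting spans x -100 to 75, y -140 to 140, its top is at z = 100 mm. Caps hinge on the far (+x) side; the latch bar runs along the near side.
- bar (a joint): latch bar, yellow, sliding along the head's y axis under four overhanging guides: 0 = latched, its three tabs over the tongues of the caps so that none can lift; grows to 0.042 m (stop) as it is drawn to the head's +y, the robot's left. The caps are clear of it beyond about 0.02. Stiff: about 3 N to slide, stays where left.
- bar_grip (a point): middle of the grip part of the bar's upright yellow handle at its left (+y) end; the handle is 12 mm thick along the head's y, 18 mm along x, and rises from 28 mm below this point to 18 mm above it; it moves with the bar. Guides and casting are at least 24 mm below this point.
- bolt_left: brass hexagon bolt in the left cap; origin at the middle of the top of its head, z axis up out of the head. Head 19 mm across corners, standing 14 mm proud of the boss around it. A tight bolt hardly moves when tapped (under 1.5 mm); the one loose bolt (any of the three, they look alike) sinks 8 mm at about 3 N and stays sunk. It travels with its cap.
- bolt_middle: brass hexagon bolt in the middle cap; origin at the middle of the top of its head, z axis up out of the head. Head 19 mm across corners, standing 14 mm proud of the boss around it. A tight bolt hardly moves when tapped (under 1.5 mm); the one loose bolt (any of the three, they look alike) sinks 8 mm at about 3 N and stays sunk. It travels with its cap.
- bolt_right: brass hexagon bolt in the right cap; origin at the middle of the top of its head, z axis up out of the head. Head 19 mm across corners, standing 14 mm proud of the boss around it. A tight bolt hardly moves when tapped (under 1.5 mm); the one loose bolt (any of the three, they look alike) sinks 8 mm at about 3 N and stays sunk. It travels with its cap.
- cap_left: left bearing cap, grey: plate 90 x 40 x 8 mm; origin on its hinge axis (body y, parallel to the head's y); closed, its axes are parallel to the head's and the plate runs to -x. Bolt 30 mm and red upright fin 75 mm from the hinge. Opens up and away from the robot, a positive turn about y to 1.2 rad (stop); 0.25 kg, falls shut when let go. With a tight bolt it stays shut.
- cap_left_grip (a point): grip point on the red fin of the left cap, 75 mm from the hinge axis towards the free end and 32 mm above it; the fin is 14 mm thick (along the head's y) and 20 mm wide, and rises from 28 mm below this point (the plate's top) to 17 mm above it; the neighbouring fins are 70 mm away along the row.
- cap_middle: middle bearing cap, grey: plate 90 x 40 x 8 mm; origin on its hinge axis (body y, parallel to the head's y); closed, its axes are parallel to the head's and the plate runs to -x. Bolt 30 mm and red upright fin 75 mm from the hinge. Opens up and away from the robot, a positive turn about y to 1.2 rad (stop); 0.25 kg, falls shut when let go. With a tight bolt it stays shut.
- cap_middle_grip (a point): grip point on the red fin of the middle cap, 75 mm from the hinge axis towards the free end and 32 mm above it; the fin is 14 mm thick (along the head's y) and 20 mm wide, and rises from 28 mm below this point (the plate's top) to 17 mm above it; the neighbouring fins are 70 mm away along the row.
- cap_right: right bearing cap, grey: plate 90 x 40 x 8 mm; origin on its hinge axis (body y, parallel to the head's y); closed, its axes are parallel to the head's and the plate runs to -x. Bolt 30 mm and red upright fin 75 mm from the hinge. Opens up and away from the robot, a positive turn about y to 1.2 rad (stop); 0.25 kg, falls shut when let go. With a tight bolt it stays shut.
- cap_right_grip (a point): grip point on the red fin of the right cap, 75 mm from the hinge axis towards the free end and 32 mm above it; the fin is 14 mm thick (along the head's y) and 20 mm wide, and rises from 28 mm below this point (the plate's top) to 17 mm above it; the neighbouring fins are 70 mm away along the row.
- oil_bottle: bystander: red plastic bottle, 60 mm diameter, 140 mm high, standing right of the head; origin under its middle
- wrench: bystander: steel wrench, 190 mm long, lying beyond the head; origin under its middle
- socket: bystander: steel socket, 32 mm diameter, 40 mm high, standing in front of the head; origin under its middle

How it is judged:
On the way, in this order (a step that is already met when the one before it is completed fails the run):
1. the latch bar is drawn to the left, clear of the caps (value of joint bar above 0.03 m), for 0.1 s.
2. the left bolt is tapped from above with the fingers (contact force between bolt_left and the fingers above 1.5 N), for 0.02 s.
3. the middle bolt is tapped from above with the fingers (contact force between bolt_middle and the fingers above 1.5 N), for 0.02 s.
4. the right bolt is tapped from above with the fingers (contact force between bolt_right and the fingers above 1.5 N), for 0.02 s.
5. the cap with the loose bolt is lifted and held (((angle between cap_left's own z axis and vertical above 0.6 rad and contact force between cap_left and the fingers above 0.3 N and angular speed of cap_left below 0.15 rad/s and angle between each of cap_middle, cap_right's own z axis and vertical below 0.1 rad) or (angle between cap_middle's own z axis and vertical above 0.6 rad and contact force between cap_middle and the fingers above 0.3 N and angular speed of cap_middle below 0.15 rad/s and angle between each of cap_left, cap_right's own z axis and vertical below 0.1 rad) or (angle between cap_right's own z axis and vertical above 0.6 rad and contact force between cap_right and the fingers above 0.3 N and angular speed of cap_right below 0.15 rad/s and angle between each of cap_left, cap_middle's own z axis and vertical below 0.1 rad))), for 0.2 s.
At the end, for the whole second after the job is handed in: The cap with the loose bolt (the only one that can open) is open by more than 0.6 rad (34 degrees), still, and touched by the fingers with more than 0.3 N; it falls shut unless they carry it. The other two caps are shut (under 0.1 rad) and the latch bar is drawn by more than 30 mm (value of joint bar above 0.03 m and ((angle between cap_left's own z axis and vertical above 0.6 rad and contact force between cap_left and the fingers above 0.3 N and angular speed of cap_left below 0.15 rad/s and angle between each of cap_middle, cap_right's own z axis and vertical below 0.1 rad) or (angle between cap_middle's own z axis and vertical above 0.6 rad and contact force between cap_middle and the fingers above 0.3 N and angular speed of cap_middle below 0.15 rad/s and angle between each of cap_left, cap_right's own z axis and vertical below 0.1 rad) or (angle between cap_right's own z axis and vertical above 0.6 rad and contact force between cap_right and the fingers above 0.3 N and angular speed of cap_right below 0.15 rad/s and angle between each of cap_left, cap_middle's own z axis and vertical below 0.1 rad))); the arm keeps its last pose, push and grip.
It fails at once if a bolt is hit hard (over 60 N) (contact force between any of bolt_left, bolt_middle, bolt_right and the fingers above 60 N).
It fails at once if the oil bottle is moved by more than 30 mm (distance of oil_bottle from where it was at the start of the episode above 0.03 m).
It fails at once if the wrench is moved by more than 30 mm (distance of wrench from where it was at the start of the episode above 0.03 m).
It fails at once if the socket is moved by more than 30 mm (distance of socket from where it was at the start of the episode above 0.03 m).
It also fails if it takes over 51 s, if anything falls off the work surface, if the arm or the gripper's body presses on something with over 40 N, if the wrist force passes 120 N, or if a joint passes its speed limit or range.

ROBOT

A 6-joint arm with a two-finger parallel gripper is mounted at the origin on the work surface. World frame = base frame: x ahead of the robot, y to its left, z up, the work surface at z = 0. Lengths are in m, angles in rad, forces in N, time in s.
With the tool pointing down it reaches from about 0.275 to 1 m from the base axis. Payload 8.4 kg.
Tool frame: the origin (TCP) lies on the front face of the gripper's body, between the roots of the fingers; the fingertips stand 73 mm ahead of it and the grasp point (between the pads) lies ahead of it (robot.grip_depth is the z of the grasp point in the tool frame, in m); z points along the fingers, y is the direction in which the jaws open and shut (so a half turn about z gives the same grasp; the last joint's range is limited). The gripper opens to 85 mm and grips with 20 to 120 N. Pads are 22 mm wide; open, the fingers measure 114 mm over their backs; the gripper's body (76 mm by 85 mm) begins 54 mm behind the grasp point. The pads swing forward as they close: fully open they stand 13 mm farther back than shut.
Start: joints at [-0.002, 0.353, 1.633, -0, 1.155, -0.002], TCP at [0.625, -0, 0.304] pointing down, gripper open.
Joint ranges: [-2.63, 2.63], [-0.92, 2.1], [0.06, 2.66], [-1.3, 4.44], [0, 2.69], [-3.02, 3.02]. Speed limits (rad/s): [2.22, 2.22, 2.79, 3.14, 3.14, 3.14].

INTERFACE

Orientations are given as a unit quaternion [w, x, y, z].
In Python, from rig import robot gives the robot as it stands. The module is installed in compiled form; this text tells all that it offers.
- The arm moves only by the shell command python3 -m jog 'ROWS' [OPENING] [FORCE]. ROWS is text: rows parted by semicolons, each of 6 numbers parted by spaces: the shift along the tool's x, y, z in cm, then the turn, a rotation vector about the tool's x, y, z in degrees. In form: tx ty tz wx wy wz; .... A call has 1 to 12 rows; each row is the pose to reach, as a shift and turn from the pose commanded when the call began, along the tool's axes at that moment; what a row does not reach only later rows make up. A row lasts 1/8 s, in which the tool goes at most 62.5 mm and 10.7 degrees, less where a joint would pass 70% of its speed; a pose out of reach is approached as far as the arm can. A call with a gripper value outside its range is refused whole. OPENING is the finger opening in cm, from 0 to 8.54, set as the call begins (- or left out, the last holds). The fingers move at their own pace and stop on an object; FORCE is the grip in N (left out, the last holds). Time passes only in rows, so rows that repeat a pose let the fingers close. It gives the time, the measured TCP pose, the force and the opening at its end, in the units of the state.
- robot.sense(): the state, without advancing time (a new reading comes with each control period).
- robot.read_camera(name): name is "scene" or "side" or "wrist"; returns (picture, depth): 384x512x3 uint8, red, green, blue; 384x512 float32, m along the optical axis (not along the pixel's ray), 0 where there is no reading.
- robot.calibration(name): a dict with "fx", "fy", "cx", "cy" (pixels), "rvec" (rotation vector, rad) and "tvec" (3), from world to camera coordinates, as OpenCV has them. Camera axes: x right, y down, z forward; pixel columns grow to the right and rows downward; lengths in m; the calibration is good to about 2 mm. A picture is of the moment at which its call begins: read the wrist's pose just before it. calibration takes no time and is no camera call; for the wrist camera it gives the pose at the moment of the call.
- robot.finish_job(): hands the job in, once; it reports no verdict.
Trained networks look in the newest picture that a camera, given by its name, has taken for a name from the list of things; names that differ only in an ending like _2 or _b are one class to them, and where a whole thing is asked for, a point or a joint stands for the part that bears it (a point fixed in the world has none). Each returns a list of dicts, best first, with "p" (0 to 1); they miss things now and then, are a little off and sometimes report something else, mostly with a low value. They report only what shows in the picture. A call takes as long as a camera call.
- robot.masks_of(camera, name): "mask" (384x512 bool, what is visible of it).
- robot.mark_of(camera, name): "point" ([x, y, z] in m, in world coordinates, good to about 4 mm: a listed point, or the origin of a listed thing).
The state is a dict: "t": time; "qpos": joint angles; "joint_vel": joint speeds; "effort": joint torques, N m; "ee_pos": TCP position; "tcp_rot": TCP orientation; "force": force on the tool from outside, world axes, zero at the start; "ft_torque": the same for the moment, N m; "grip_width": opening from 0.0 (shut) to 1.0 (fully open).
Only numpy, scipy, OpenCV 4.12 (cv2) and the standard library are available. Lean on these libraries where they do the work, as an engineer would, in place of code of your own. Each camera call takes 0.05 s, during which the arm holds its last target.

## Working session

There is one attempt and no reset: what is moved stays moved. The work goes in short steps, Python scripts to look and compute and a shell command to move; the robot and the scene stay as the last step left them, time stands still between calls to the robot, and variables do not carry over. Pictures are saved under pics/ and viewed, and the job is handed in when it is done.

```bash
mkdir -p pics
cat > h.py <<'E'
import numpy as np,cv2
from rig import robot
from scipy.spatial.transform import Rotation as R
def rot(q): return R.from_quat([q[1],q[2],q[3],q[0]])
def tool(p,s=None):
    s=s or robot.sense(); return rot(s['tcp_rot']).inv().apply(np.array(p)-np.array(s['ee_pos']))*100
E
python3 - <<'E'
from h import *
s=robot.sense();print({k:np.round(v,3) for k,v in s.items()},robot.grip_depth)
for c in ['scene','side','wrist']:
    im,d=robot.read_camera(c);cv2.imwrite(f'pics/{c}0.png',im[:,:,::-1])
names=['head','bar_grip','bolt_left','bolt_middle','bolt_right','cap_left_grip','cap_middle_grip','cap_right_grip','oil_bottle','wrench','socket']
for n in names:
    for c in ['scene','side','wrist']:
        r=robot.mark_of(c,n)
        print(n,c,[(np.round(x['point'],3),round(x['p'],2)) for x in r[:2]])
print(robot.sense()['t'])
E
```

```text
{'t': np.float64(0.0), 'qpos': array([-0.002,  0.354,  1.634,  0.   ,  1.155, -0.002]), 'joint_vel': array([ 0.   , -0.001,  0.001, -0.001, -0.002, -0.   ]), 'effort': array([-2.0000e-03, -6.0524e+01, -3.4206e+01, -0.0000e+00,  9.0000e-03,
        0.0000e+00]), 'ee_pos': array([0.625, 0.   , 0.303]), 'tcp_rot': array([-0.   ,  0.707,  0.707, -0.   ]), 'force': array([0.656, 0.372, 0.273]), 'ft_torque': array([-0.027, -0.009, -0.008]), 'grip_width': np.float64(1.0)} 0.0539
head scene [(array([ 0.498, -0.068, -0.002]), 0.77)]
head side [(array([ 0.498, -0.064,  0.   ]), 0.65)]
head wrist [(array([ 0.507, -0.066, -0.003]), 0.73), (array([ 0.516, -0.068,  0.132]), 0.7)]
bar_grip scene [(array([0.431, 0.076, 0.151]), 0.65), (array([0.517, 0.002, 0.134]), 0.16)]
bar_grip side [(array([0.431, 0.074, 0.151]), 0.92)]
bar_grip wrist []
bolt_left scene [(array([0.519, 0.002, 0.134]), 0.49)]
bolt_left side [(array([0.519, 0.002, 0.131]), 0.66), (array([ 0.51 , -0.136,  0.131]), 0.33)]
bolt_left wrist [(array([0.523, 0.003, 0.132]), 0.58), (array([0.432, 0.074, 0.149]), 0.44)]
bolt_middle scene [
[... 936 characters left out ...]
, 0.9), (array([ 0.543, -0.067,  0.109]), 0.21)]
cap_right_grip wrist []
oil_bottle scene []
oil_bottle side [(array([ 0.472, -0.332,  0.004]), 0.93), (array([ 0.335, -0.055, -0.002]), 0.65)]
oil_bottle wrist [(array([0.522, 0.007, 0.133]), 0.65)]
wrench scene [(array([ 0.667, -0.082, -0.001]), 0.94), (array([ 0.476, -0.064,  0.142]), 0.39)]
wrench side [(array([ 0.666, -0.084,  0.002]), 0.8)]
wrench wrist [(array([ 0.668, -0.082, -0.003]), 0.6)]
socket scene [(array([ 0.334, -0.062, -0.002]), 0.55)]
socket side [(array([ 0.334, -0.057, -0.003]), 0.56), (array([ 0.54 , -0.135,  0.108]), 0.51)]
socket wrist [(array([ 0.337, -0.06 , -0.004]), 0.77), (array([ 0.509, -0.137,  0.131]), 0.18)]
1.8
```

View pics/scene0.png

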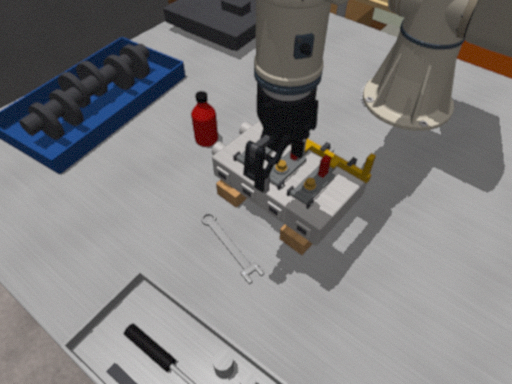

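View pics/side0.png

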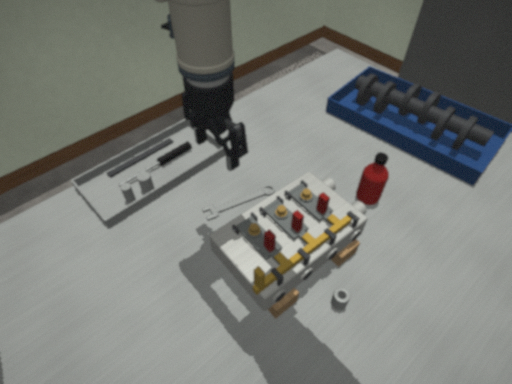

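View pics/wrist0.png

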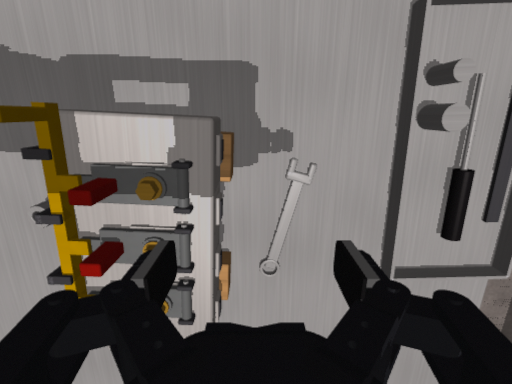

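Run:
```python
from h import *
print(np.round(rot(robot.sense()['tcp_rot']).as_matrix(),3))
P=[[.519,.002],[.515,-.068],[.511,-.138]]
# yaw
a=np.array(P[0])-np.array(P[2]);print('yaw',np.degrees(np.arctan2(-a[0],a[1])))
print(tool([.431,.075,.151]))
```

```text
[[-0.  1.  0.]
 [ 1.  0. -0.]
 [-0.  0. -1.]]
yaw -3.270487923183568
[  7.50205345 -19.39994458  15.28938155]
```

The scene view agrees with the marks. The yellow handle is near (368,165) in scene and (260,277) in side, at the left end of the bar. The red fins, brass bolts, bottle, wrench and socket are where they were reported. Head yaw is about -3°. I'll move above the handle with the jaws along the row.

```bash
python3 -m jog '7.5 -19.4 3 0 0 93; 7.5 -19.4 3 0 0 93; 7.5 -19.4 3 0 0 93; 7.5 -19.4 3 0 0 93; 7.5 -19.4 3 0 0 93; 7.5 -19.4 3 0 0 93; 7.5 -19.4 3 0 0 93; 7.5 -19.4 3 0 0 93; 7.5 -19.4 3 0 0 93; 7.5 -19.4 3 0 0 93; 7.5 -19.4 3 0 0 93' 4.5 40
python3 - <<'E'
from h import *
s=robot.sense()
im,d=robot.read_camera('wrist');cv2.imwrite('pics/wrist1.png',im[:,:,::-1])
for c in ['wrist']:
  for n in ['bar_grip','bolt_left','bolt_middle','bolt_right','cap_left_grip','cap_middle_grip','cap_right_grip']:
    r=robot.mark_of(c,n);print(n,[(np.round(x['point'],3),round(x['p'],2)) for x in r[:2]])
print(np.round(rot(s['tcp_rot']).as_matrix(),3),s['ee_pos'],tool([.431,.075,.151],s),s['qpos'])
E
```

```text
t: 3.18
ee_pos: [0.431, 0.075, 0.2739]
tcp_rot: [-0.0, 1.0, -0.025, 0.0]
force: [-0.7, 0.4, 0.1]
grip_width: 0.523
bar_grip [(array([0.436, 0.074, 0.15 ]), 0.89)]
bolt_left [(array([0.522, 0.001, 0.134]), 0.79)]
bolt_middle [(array([ 0.517, -0.065,  0.133]), 0.97)]
bolt_right [(array([0.553, 0.001, 0.106]), 0.31)]
cap_left_grip [(array([0.474, 0.002, 0.14 ]), 0.72)]
cap_middle_grip [(array([ 0.477, -0.064,  0.14 ]), 0.89)]
cap_right_grip []
[[ 0.999 -0.05   0.   ]
 [-0.05  -0.999  0.   ]
 [ 0.    -0.    -1.   ]] [0.43101381 0.07500067 0.27392791] [-2.56924548e-03  3.19237759e-04  1.22927907e+01] [ 1.68860159e-01  9.26945573e-02  2.04717092e+00 -7.65486022e-06
  1.00162920e+00  1.78924344e+00]
```

View pics/wrist1.png

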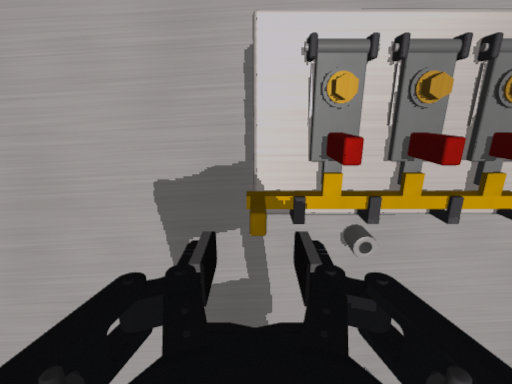

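The handle, at (258,215), lies centred between the fingers at (205,265) and (303,265), and the casting edges run square to the picture. Next I descend and grip.

```bash
python3 -m jog '0.2 0 3.5 0 0 0; 0.2 0 5 0 0 0; 0.2 0 6.4 0 0 0; 0.2 0 6.4 0 0 0' - 40; python3 -m jog '0 0 0 0 0 0; 0 0 0 0 0 0; 0 0 0 0 0 0; 0 0 0 0 0 0' 0.6 40
python3 - <<'E'
from h import *
im,d=robot.read_camera('wrist');cv2.imwrite('pics/wrist2.png',im[:,:,::-1])
E
```

```text
t: 4.08
ee_pos: [0.4326, 0.0748, 0.2092]
tcp_rot: [0.0, 1.0, -0.026, -0.001]
force: [-0.2, 0.7, 0.2]
grip_width: 0.528
t: 4.58
ee_pos: [0.4335, 0.0749, 0.2106]
tcp_rot: [-0.0, 1.0, -0.026, 0.001]
force: [-0.6, -0.9, 6.7]
grip_width: 0.135
```

View pics/wrist2.png

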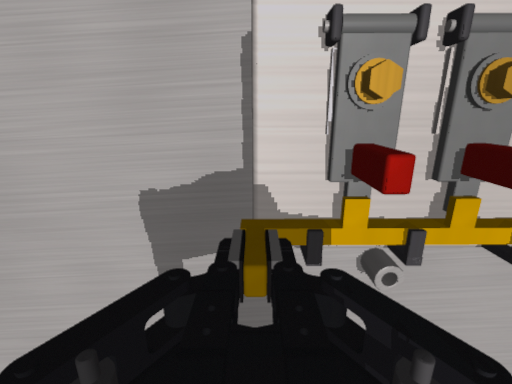

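The handle is held at (255,265), and the opening of 11.5 mm matches its 12 mm thickness. I draw it left.

```bash
python3 -m jog '0 -0.3 -0.2 0 0 0; 0 -1 -0.2 0 0 0; 0 -2 -0.2 0 0 0; 0 -3 -0.2 0 0 0; 0 -3.8 -0.2 0 0 0; 0 -4.2 -0.2 0 0 0; 0 -4.2 -0.2 0 0 0; 0 -4.2 -0.2 0 0 0' - 40
python3 - <<'E'
from h import *
for c in ['side','wrist']:
  im,d=robot.read_camera(c);cv2.imwrite(f'pics/{c}3.png',im[:,:,::-1])
  print([(np.round(x['point'],3),round(x['p'],2)) for x in robot.mark_of(c,'bar_grip')])
print(robot.sense()['force'])
E
```

```text
t: 5.62
ee_pos: [0.4352, 0.1142, 0.2108]
tcp_rot: [0.003, 1.0, -0.025, -0.0]
force: [8.9, -22.7, -13.1]
grip_width: 0.134
[(array([0.432, 0.117, 0.154]), 0.75)]
[(array([0.434, 0.114, 0.148]), 0.79)]
[  7.83494914 -23.07316923 -13.55558934]
```

View pics/wrist3.png

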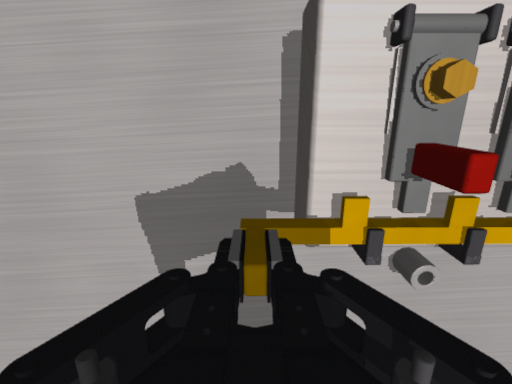

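Bar_grip has moved about 40 mm, from y=0.075 to 0.115, and it is at the stop (23 N). I let go and rise.

```bash
python3 -m jog '0 0.2 0 0 0 0; 0 0.2 0 0 0 0; 0 0.2 0 0 0 0; 0 0.2 0 0 0 0' 3.5 40;  python3 -m jog '0 0.2 -3 0 0 0; 0 0.2 -6 0 0 0; 0 0.2 -6 0 0 0' 0 40
python3 - <<'E'
from h import *
for c in ['side','wrist']:
  im,d=robot.read_camera(c);cv2.imwrite(f'pics/{c}4.png',im[:,:,::-1])
  for n in ['bar_grip','bolt_left','bolt_middle','bolt_right']:
    print(c,n,[(np.round(x['point'],3),round(x['p'],2)) for x in robot.mark_of(c,n)])
s=robot.sense()
print(s['force'],s['t'],s['grip_width'],s['ee_pos'],tool([.5205,.002,.132],s))
E
```

```text
t: 6.32
ee_pos: [0.4351, 0.1151, 0.212]
tcp_rot: [-0.0, 1.0, -0.026, 0.0]
force: [-0.6, -0.1, -0.3]
grip_width: 0.414
t: 6.7
ee_pos: [0.4361, 0.1133, 0.2739]
tcp_rot: [-0.001, 1.0, -0.026, 0.002]
force: [-0.3, -0.4, -0.3]
grip_width: 0.001
side bar_grip [(array([0.435, 0.115, 0.154]), 0.93)]
side bolt_left []
side bolt_middle [(array([ 0.514, -0.064,  0.132]), 0.66)]
side bolt_right [(array([ 0.512, -0.136,  0.131]), 0.68), (array([0.477, 0.006, 0.142]), 0.2)]
wrist bar_grip [(array([0.436, 0.115, 0.147]), 0.67)]
wrist bolt_left [(array([0.519, 0.003, 0.134]), 0.88)]
wrist bolt_middle [(array([ 0.518, -0.066,  0.134]), 0.67)]
wrist bolt_right []
[ 0.66993492 -0.67272434  0.85951422] 7.2 0.0056398517746924625 [0.43484443 0.11281677 0.27146784] [ 9.14406514 10.61470499 13.94271254]
```

View pics/wrist4.png

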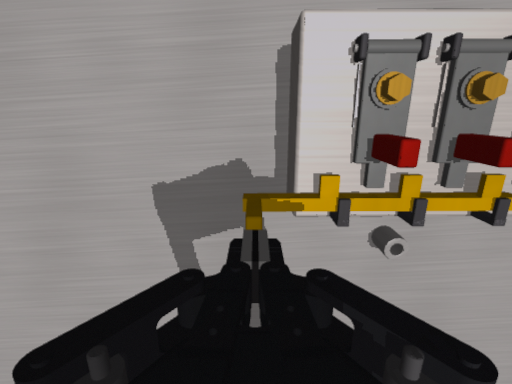

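The handle is free and the bar stays drawn (bar_grip y≈0.115). The left bolt shows at (395,88). I fly over it and then approach with the fingers shut.

```bash
python3 -m jog '3 3.5 0 0 0 0; 6 7 0 0 0 0; 9.1 10.6 0 0 0 0; 9.1 10.6 1 0 0 0; 9.1 10.6 3.5 0 0 0; 9.1 10.6 5.6 0 0 0; 9.1 10.6 5.6 0 0 0' 0 40
python3 - <<'E'
from h import *
s=robot.sense()
im,d=robot.read_camera('wrist');cv2.imwrite('pics/wrist5.png',im[:,:,::-1])
print(s['force'],s['ee_pos'],s['t'])
E
```

```text
t: 8.07
ee_pos: [0.5186, 0.0028, 0.2142]
tcp_rot: [-0.0, 1.0, -0.026, -0.002]
force: [0.3, 0.0, 0.6]
grip_width: -0.003
[0.34620754 0.04818653 0.59416761] [0.51860641 0.00277547 0.21415802] 8.075
```

View pics/wrist5.png

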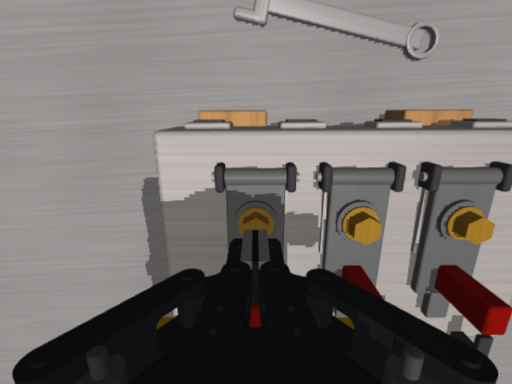

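The shut fingers sit at (255,240), right on the bolt at (255,220). Now small downward steps.

```bash
python3 -m jog '0.3 0 0.4 0 0 0; 0.3 0 0.6 0 0 0; 0.3 0 0.8 0 0 0' ; python3 -m jog '0 0 0.1 0 0 0; 0 0 0.2 0 0 0'
```

```text
t: 8.5
ee_pos: [0.5235, 0.0021, 0.2082]
tcp_rot: [0.0, 1.0, -0.026, 0.0]
force: [-0.5, -0.1, -0.2]
grip_width: 0.001
t: 8.75
ee_pos: [0.5233, 0.0021, 0.2059]
tcp_rot: [-0.0, 1.0, -0.026, 0.0]
force: [0.2, -0.9, -0.2]
grip_width: -0.0
```

```bash
python3 -m jog '0 0 0.1 0 0 0; 0 0 0.2 0 0 0';python3 -m jog '0 0 0.1 0 0 0; 0 0 0.2 0 0 0'
```

```text
t: 9.0
ee_pos: [0.5233, 0.0021, 0.2038]
tcp_rot: [0.0, 1.0, -0.026, -0.0]
force: [0.0, 0.7, 0.4]
grip_width: 0.0
t: 9.25
ee_pos: [0.5234, 0.0021, 0.2023]
tcp_rot: [-0.0, 1.0, -0.026, 0.0]
force: [-4.1, -0.3, 13.0]
grip_width: 0.0
```

```bash
python3 -m jog '0 0 0.05 0 0 0; 0 0 0.1 0 0 0'; python3 -m jog '0 0 -0.4 0 0 0; 0 0 -1.2 0 0 0; 0 7 -1.2 0 0 0; 0 7 -1.2 0 0 0'
python3 - <<'E'
from h import *
im,d=robot.read_camera('wrist');cv2.imwrite('pics/wrist6.png',im[:,:,::-1])
for c in ['wrist']:
  for n in ['bolt_left','bolt_middle','bolt_right']:
    print(c,n,[(np.round(x['point'],3),round(x['p'],2)) for x in robot.mark_of(c,n)])
s=robot.sense()
print(s['ee_pos'],tool([.518,-.067,.130],s))
E
```

```text
t: 9.5
ee_pos: [0.5234, 0.002, 0.2022]
tcp_rot: [0.0, 1.0, -0.026, 0.0]
force: [-7.1, 0.5, 21.2]
grip_width: 0.0
t: 10.0
ee_pos: [0.5196, -0.0702, 0.2133]
tcp_rot: [0.0, 1.0, -0.027, 0.0]
force: [-0.2, 0.7, 0.1]
grip_width: -0.001
wrist bolt_left [(array([ 0.546, -0.071,  0.108]), 0.66), (array([0.523, 0.005, 0.131]), 0.63)]
wrist bolt_middle [(array([ 0.517, -0.066,  0.132]), 0.92)]
wrist bolt_right [(array([ 0.514, -0.139,  0.128]), 0.94)]
[ 0.51965606 -0.06737474  0.21293506] [-0.16680811 -0.02582599  8.29352589]
```

View pics/wrist6.png

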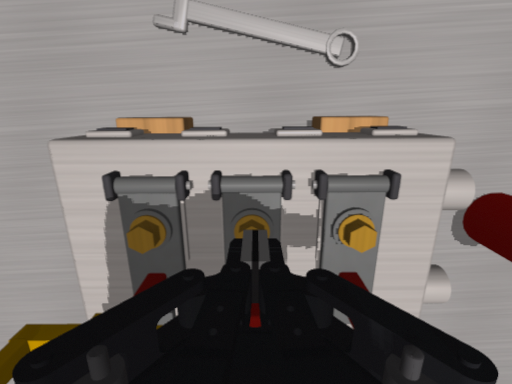

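The left bolt is tight: it took 21 N without sinking. The fingers are now over the middle bolt at (252,228).

```bash
python3 -m jog '0 0 0.4 0 0 0; 0 0 0.6 0 0 0; 0 0 0.8 0 0 0; 0 0 0.9 0 0 0; 0 0 1 0 0 0; 0 0 1.1 0 0 0' ; python3 -m jog '0 0 0.1 0 0 0'
```

```text
t: 10.95
ee_pos: [0.5197, -0.0678, 0.202]
tcp_rot: [-0.0, 1.0, -0.026, 0.0]
force: [-1.5, 1.4, 2.7]
grip_width: 0.001
t: 11.08
ee_pos: [0.5197, -0.0678, 0.201]
tcp_rot: [-0.0, 1.0, -0.026, 0.0]
force: [-1.0, 0.6, 2.7]
grip_width: 0.004
```

Force stays at 2.7 N while the finger goes down, so this is the loose bolt. I push it through its full 8 mm.

```bash
python3 -m jog '0 0 0.15 0 0 0; 0 0 0.3 0 0 0; 0 0 0.45 0 0 0; 0 0 0.6 0 0 0' ; python3 -m jog '0 0 0.1 0 0 0; 0 0 0.2 0 0 0'
```

```text
t: 11.58
ee_pos: [0.5197, -0.0679, 0.1948]
tcp_rot: [-0.0, 1.0, -0.026, 0.0]
force: [-0.0, 1.1, 2.1]
grip_width: -0.001
t: 11.82
ee_pos: [0.5198, -0.0679, 0.1942]
tcp_rot: [0.0, 1.0, -0.026, 0.0]
force: [-8.6, 1.9, 28.3]
grip_width: -0.003
```

It bottomed out (28 N at about 8 mm). Next is the right bolt.

```bash
python3 -m jog '0 0 -1 0 0 0; 0 0 -2.1 0 0 0; 0 7 -2.1 0 0 0; 0 7 -2.1 0 0 0; 0 7 -1.5 0 0 0; 0 7 -1.3 0 0 0; 0 7 -1.2 0 0 0; 0 7 -1.1 0 0 0; 0 7 -1 0 0 0'
python3 - <<'E'
from h import *
im,d=robot.read_camera('wrist');cv2.imwrite('pics/wrist7.png',im[:,:,::-1])
E
```

```text
t: 12.95
ee_pos: [0.5161, -0.1374, 0.2029]
tcp_rot: [-0.0, 1.0, -0.026, 0.0]
force: [-0.1, -0.8, -0.2]
grip_width: 0.0
```

View pics/wrist7.png

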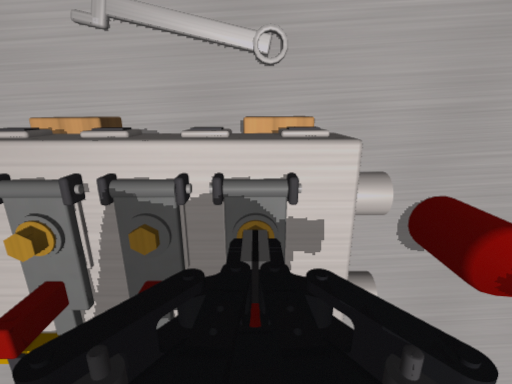

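The middle bolt at (145,240) stays sunk; its yellow washer is no longer visible. The tip is on the right bolt at (255,235).

```bash
python3 -m jog '0 0 0.1 0 0 0; 0 0 0.2 0 0 0';python3 -m jog '0 0 0.1 0 0 0'
```

```text
t: 13.25
ee_pos: [0.5161, -0.1376, 0.2021]
tcp_rot: [-0.0, 1.0, -0.026, 0.0]
force: [-6.2, 4.0, 23.3]
grip_width: -0.0
t: 13.38
ee_pos: [0.5163, -0.1376, 0.202]
tcp_rot: [-0.0, 1.0, -0.026, 0.0]
force: [-10.2, 3.9, 32.7]
grip_width: -0.004
```

The right bolt is tight too (33 N, no sinking). Now on to the middle fin.

```bash
python3 -m jog '0 0 -2 0 0 0; 0 0 -5.5 0 0 0; -4.5 -5 -5.5 0 0 0; -4.5 -7 -5.5 0 0 0; -4.5 -7 -5.5 0 0 0' 4.5 40
python3 - <<'E'
from h import *
s=robot.sense()
im,d=robot.read_camera('wrist');cv2.imwrite('pics/wrist8.png',im[:,:,::-1])
print([(np.round(x['point'],3),round(x['p'],2)) for x in robot.mark_of('wrist','cap_middle_grip')])
print(s['ee_pos'],tool([.475,-.065,.141],s))
E
```

```text
t: 14.0
ee_pos: [0.4745, -0.0645, 0.2552]
tcp_rot: [-0.0, 1.0, -0.025, 0.0]
force: [0.1, -0.8, -0.1]
grip_width: 0.53
[(array([ 0.475, -0.064,  0.139]), 0.7)]
[ 0.47447275 -0.06448098  0.25522044] [ 0.04753885  0.04973074 11.422076  ]
```

View pics/wrist8.png

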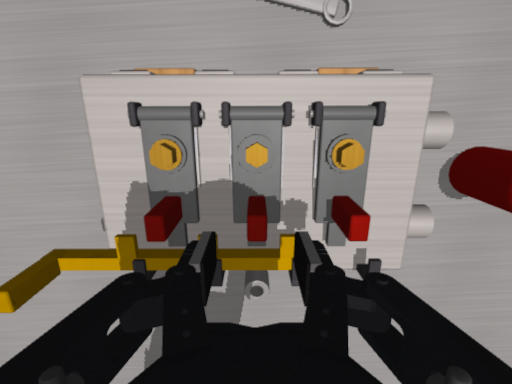

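The middle fin at (257,217) is centred between the fingers at (205,265) and (305,265), and the tabs are clear of the tongues. I go down and grip.

```bash
python3 -m jog '0 0 3.5 0 0 0; 0 0 5 0 0 0; 0 0 5.8 0 0 0; 0 0 5.8 0 0 0'; python3 -m jog '0 0 0 0 0 0; 0 0 0 0 0 0; 0 0 0 0 0 0; 0 0 0 0 0 0' 0.8 60
python3 - <<'E'
from h import *
s=robot.sense()
im,d=robot.read_camera('wrist');cv2.imwrite('pics/wrist9.png',im[:,:,::-1])
# arc: hinge in head frame
y=np.radians(-2.9);hx=np.array([np.cos(y),np.sin(y),0])
bolt=np.array([.5175,-.067,0]);H=bolt+.030*hx+[0,0,.109]
T=np.array(s['ee_pos']);v=T-H;M=rot(s['tcp_rot'])
print('v',v@hx,v[2])
ax=np.cross([0,0,1],hx) # head y
for a in range(0,55,5):
    Ra=R.from_rotvec(ax*np.radians(a)); d=H+Ra.apply(v)-T
    print(a,np.round(M.inv().apply(d)*100,2),np.round(M.inv().apply(ax*a),2))
E
```

```text
t: 14.6
ee_pos: [0.4748, -0.0658, 0.1967]
tcp_rot: [-0.0, 1.0, -0.026, -0.0]
force: [0.1, -0.2, 0.6]
grip_width: 0.525
t: 15.1
ee_pos: [0.4751, -0.0655, 0.1976]
tcp_rot: [0.0, 1.0, -0.026, 0.001]
force: [-0.5, 1.1, 6.2]
grip_width: 0.153
v -0.07237240850255472 0.08863742398572409
0 [0. 0. 0.] [0. 0. 0.]
5 [ 0.8 -0.  -0.6] [-0.01 -5.   -0.  ]
10 [ 1.65 -0.   -1.12] [ -0.02 -10.    -0.  ]
15 [ 2.54 -0.   -1.57] [ -0.02 -15.    -0.  ]
20 [ 3.47 -0.   -1.94] [ -0.03 -20.    -0.  ]
25 [ 4.43 -0.01 -2.22] [ -0.04 -25.    -0.  ]
30 [ 5.4  -0.01 -2.42] [-5.e-02 -3.e+01 -1.e-02]
35 [ 6.4  -0.01 -2.54] [-5.0e-02 -3.5e+01 -1.0e-02]
40 [ 7.39 -0.01 -2.57] [-6.e-02 -4.e+01 -1.e-02]
45 [ 8.39 -0.01 -2.51] [-7.0e-02 -4.5e+01 -1.0e-02]
50 [ 9.38 -0.01 -2.36] [-8.e-02 -5.e+01 -1.e-02]
```

View pics/wrist9.png

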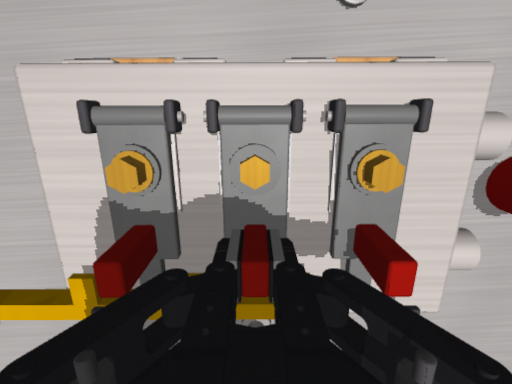

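The fin at (255,255) is held with an opening of 13 mm. I lift along the hinge arc.

```bash
python3 -m jog '0.32 0 -0.25 0 -2 0; 0.65 0 -0.5 0 -4 0; 1 0 -0.7 0 -6 0; 1.3 0 -0.93 0 -8 0; 1.65 0 -1.12 0 -10 0; 1.65 0 -1.12 0 -10 0'
```

```text
t: 15.9
ee_pos: [0.4916, -0.0663, 0.2084]
tcp_rot: [-0.002, 0.996, -0.026, -0.087]
force: [-1.3, 1.4, 5.8]
grip_width: 0.15
```

The force is low. The arc looks the same from the turned tool frame, so the same rows apply for the rest of the way, 36° more.

```bash
python3 -m jog '0.65 0 -0.5 0 -4 0; 1.3 0 -0.93 0 -8 0; 2 0 -1.3 0 -12 0; 2.7 0 -1.65 0 -16 0; 3.47 0 -1.94 0 -20 0; 4.25 0 -2.18 0 -24 0; 5 0 -2.35 0 -28 0; 5.8 0 -2.48 0 -32 0; 6.6 0 -2.55 0 -36 0; 6.6 0 -2.55 0 -36 0; 6.6 0 -2.55 0 -36 0; 6.6 0 -2.55 0 -36 0'
python3 - <<'E'
from h import *
s=robot.sense();print(s['force'],s['qpos'],s['joint_vel'],s['t'])
for c in ['side','wrist','scene']:
  im,d=robot.read_camera(c);cv2.imwrite(f'pics/{c}10.png',im[:,:,::-1])
  for n in ['cap_middle_grip','bolt_middle','cap_middle','bar_grip']:
    print(c,n,[(np.round(x['point'],3),round(x['p'],2)) for x in robot.mark_of(c,n)][:1])
E
```

```text
t: 17.4
ee_pos: [0.5608, -0.0698, 0.2219]
tcp_rot: [-0.01, 0.921, -0.024, -0.39]
force: [2.4, 0.5, 3.7]
grip_width: 0.149
[2.42740052 0.48415881 3.71293415] [-0.10762101  0.71396666  1.42017873 -0.04075866  1.80752874  1.52245588] [-1.35600059e-03  6.79885337e-04 -3.62699942e-04 -9.08904796e-04
  1.57428400e-05  1.85720605e-03] 17.4
side cap_middle_grip [(array([ 0.515, -0.067,  0.181]), 0.73)]
side bolt_middle [(array([ 0.534, -0.064,  0.142]), 0.58)]
side cap_middle [(array([ 0.545, -0.068,  0.111]), 0.89)]
side bar_grip [(array([0.432, 0.115, 0.154]), 0.77)]
wrist cap_middle_grip [(array([ 0.524, -0.067,  0.183]), 0.95)]
wrist bolt_middle [(array([ 0.535, -0.068,  0.143]), 0.93)]
wrist cap_middle [(array([ 0.547, -0.071,  0.108]), 0.75)]
wrist bar_grip [(array([0.433, 0.116, 0.15 ]), 0.62)]
scene cap_middle_grip [(array([ 0.519, -0.066,  0.184]), 0.68)]
scene bolt_middle [(array([ 0.499, -0.066, -0.002]), 0.65)]
scene cap_middle [(array([ 0.544, -0.064,  0.109]), 0.75)]
scene bar_grip [(array([0.43 , 0.114, 0.148]), 0.87)]
```

View pics/side10.png

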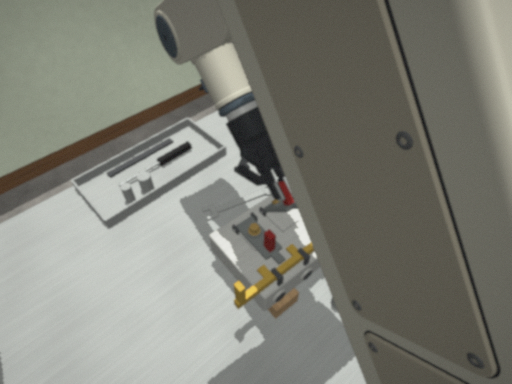

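View pics/wrist10.png

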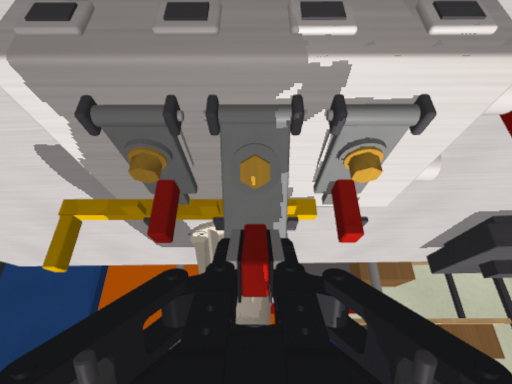

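The middle cap is open: the marks for its grip and hinge give about 46°, and the plate seen at (255,165) is tilted. The outer caps are flat and the bar is still drawn. The arm is still, so I hand in.

```bash
python3 -c "
from rig import robot
print(robot.finish_job())
s=robot.sense();print(s['t'],s['force'],s['grip_width'])"
```

```text
the job is handed in; nothing more can be done
None
the job is handed in; nothing more can be done
```

I handed in the job with the middle cap held open at about 46° and the latch bar still drawn; finishing gave no verdict.

- **Latch bar:** I drew it left to its stop. The handle mark moved about 40 mm and was still there in the last pictures.
- **Bolts:** I tapped them left, middle, right with the fingers shut. The left (21 N) and right (33 N) bolts did not give. The middle one sank about 8 mm at roughly 3 N, bottomed at 28 N and stayed down.
- **Middle cap:** I gripped the red fin and lifted it along its hinge arc. The 46° comes from the camera marks of the fin and hinge.
- **Last checks:** The gripper opening was 13 mm, against a 14 mm fin. Force was about 4 N, the arm was still, and the outer caps looked shut. The clock stood near 18 s of the 51 s allowed.
- **Disagreements:** The network gave one wrong mark for the middle bolt in the last scene picture, at bench height. The other two cameras agreed on it, so I ignored that mark.
- **Not checked:** I did not measure the bottle, wrench and socket again at the end. I felt no contact with any of them.

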